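# Tip the barcode carton into the scanner's taped outline

## Robot

A 6-joint arm with a two-finger parallel gripper is mounted at the origin on the work surface. World frame = base frame: x ahead of the robot, y to its left, z up, the work surface at z = 0. Lengths are in m, angles in rad, forces in N, time in s.
With the tool pointing down it reaches from about 0.275 to 0.85 m from the base axis. Payload 5.2 kg.
Tool frame: the origin (TCP) lies where the fingers leave the gripper's body, on its centre line; the fingertips stand 73 mm ahead of it and the grasp point (between the pads) lies 54 mm ahead of it; z points along the fingers, x is the direction in which the jaws open and shut, and the axes are right-handed (so a half turn about z gives the same grasp; the last joint's range is limited). The gripper opens to 85 mm and grips with 20 to 120 N. Pads are 22 mm wide; open, the fingers measure 114 mm over their backs; the gripper's body (76 mm by 85 mm) begins 54 mm behind the grasp point. The pads swing forward as they close: fully open they stand 13 mm farther back than shut.
Start: joints at [1.081, 0.259, 1.535, -0, 1.348, -0.203], TCP at [0.156, 0.528, 0.304] pointing down, gripper open.
Joint ranges: [-3.14, 3.14], [-0.91, 2.08], [0.19, 2.58], [-1.22, 4.36], [0.22, 2.71], [-3.12, 3.12]. Speed limits (rad/s): [2.57, 2.57, 3.14, 3.14, 3.14, 3.14].

## Interface

Orientations are given as [roll, pitch, yaw] about the fixed x, y, z axes, in that order (R = Rz(yaw) Ry(pitch) Rx(roll)).
In Python, from rig import robot gives the robot as it stands.
- The arm moves only by the tool drive_tool, never from a script. Its argument "motion" is a list of rows, each a list of 2 entries, a list of its own where there are three numbers: the shift along the tool's x, y, z in cm, then the turn, a rotation vector about the tool's x, y, z in degrees. In form: [[[dx, dy, dz], [rx, ry, rz]], ...]. A call has 1 to 8 rows; each row is the pose to reach, as a shift and turn from the pose measured when the call began, along the tool's axes at that moment; what a row does not reach only later rows make up. A row lasts 1/10 s, in which the tool goes at most 50 mm and 8.59 degrees, less where a joint would pass 70% of its speed; a pose out of reach is approached as far as the arm can. A call with a gripper value outside its range is refused whole. "gripper" is the gripper's target within -1 to 1 (fully open at 1, half-way at 0, shut at -1), set as the call begins (left out, the last holds). The fingers move at their own pace and stop on an object; the grip force is fixed at half the most. Time passes only in rows, so rows that repeat a pose let the fingers close. It gives the time, the measured TCP pose, the force and the opening at its end, in the units of the state.
- robot.state(): the state, without advancing time (a new reading comes with each control period).
- robot.read_camera(name): name is "scene" or "top" or "wrist"; returns a dict with "color" (480x640x3 uint8, red, green, blue), "z_map" (480x640 float32, m along the optical axis (not along the pixel's ray), 0 where there is no reading), "fovy" (degrees; the focal length in pixels is half the picture's height over the tangent of half this angle, whatever the lens; pixels are square), "cx", "cy" (the principal point, pixels), "rvec" (rotation vector, rad) and "tvec" (3), from world to camera coordinates, as OpenCV has them. Camera axes: x right, y down, z forward; pixel columns grow to the right and rows downward; lengths in m; the calibration is good to about 2 mm. A picture is of the moment at which its call begins.
- robot.finish_job(): hands the job in, once; it reports no verdict.
The state is a dict: "clock": time; "qpos": joint angles; "joint_velocities": joint speeds; "tau": joint torques, N m; "tcp_pos": TCP position; "eef_rot": TCP orientation; "ft_force": force on the tool from outside, world axes, zero at the start; "wrist_torque": the same for the moment, N m; "grip_width": finger opening in m.
Only numpy, scipy, OpenCV 4.12 (cv2) and the standard library are available. Lean on these libraries where they do the work, as an engineer would, in place of code of your own. Each camera call takes 0.05 s, during which the arm holds its last target.

## Task

A repaired hand scanner in its stand waits for a test read: the carton standing on end beside the taped outline has to lie there label up. With the fingers only, never pinching or lifting the carton, first push it low down so that it slides on its foot until the foot edge nearer the outline is a little way inside the tape, then push it near the top so that it tips over forward and lands flat inside the taped outline with its label up. Overlapping the tape is fine, sticking out past it is not; push gently, and leave the scanner stand, dispenser bottle, screwdriver and parts bin where they are.

Things in the scene. Friction and masses are not known exactly. Their poses are not given: they have to be found in the camera images.
- carton: brown cardboard carton on end, 70 mm (x) by 110 mm (y) by 180 mm tall (z), 0.3 to 0.55 kg, evenly filled. Origin: centre of the underside. +x points to the outline; the broad -x face, away from it, bears the white barcode label, so tipping over the +x foot edge lays it label up. Slides if pushed within 30 mm of the bench, tips if pushed high; falls by itself once it leans over 21 degrees
- foot_left (a point): corner of the carton's underside at +35 mm along carton x, +55 mm along carton y: left end of the foot edge that the carton tips over
- foot_right (a point): corner of the carton's underside at +35 mm along carton x, -55 mm along carton y: right end of the foot edge that the carton tips over
- head_left (a point): corner of the carton's top, 180 mm above foot_left; lies on the bench once the carton has been tipped over
- head_right (a point): corner of the carton's top, 180 mm above foot_right; lies on the bench once the carton has been tipped over
- outline: rectangle of flat yellow tape stuck on the blue bench (no real thickness). Inside the tape 210 mm (x) by 140 mm (y); tape 19 mm wide, so 248 by 178 mm over its outer edges. Origin: its centre, on the bench. +x runs lengthwise away from the carton, towards the scanner stand; the carton starts beyond the -x end, turned within about 7 degrees of it
- scanner: black hand scanner held in a gooseneck stand with a round weighted foot 124 mm across, about 285 mm tall overall, beyond the outline's +x end; its nose reaches about 75 mm from the foot's centre towards the outline, 190 to 270 mm above the bench. Origin: centre of the underside of the foot. Leave alone
- dispenser: blue round pump bottle with a white top, 64 mm across, 124 mm tall, standing beside the outline on its +y side. Origin: centre of the underside. Leave alone
- screwdriver: screwdriver with an amber handle lying beside the outline on its -y side, about 200 mm long. Origin: under its middle, x along the blade. Leave alone
- bin: blue open-fronted parts bin with dark spares in it, 140 by 104 mm and 76 mm tall, on the outline's +y side, level with its -x end. Origin: centre of the underside. Leave alone
Not all that is in view belongs to the job. Of the things that look like the carton, take the one that is farthest from the robot's base at the start.

How it is judged:
By the outcome, as a careful person would: the job done as asked, in the order asked, and still so for the second after the job is handed in, with the robot touching nothing.
It also fails if it takes over 48 s, if anything falls off the work surface, if the arm or the gripper's body presses on something with over 40 N, if the wrist force passes 120 N, or if a joint passes its speed limit or range.

## Working session

There is one attempt and no reset: what is moved stays moved. The work goes in short steps, Python scripts to look and compute and a tool call to move; the robot and the scene stay as the last step left them, time stands still between calls to the robot, and variables do not carry over. Pictures are saved under pics/ and viewed, and the job is handed in when it is done.

Besides the shell and the picture viewer there is one more tool, called by a JSON object that holds its "op" and its "data", one argument or row to a line. drive_tool: Moves the arm, as the interface text tells. Its arguments: {"type":"object","properties":{"motion":{"type":"array","items":{"type":"array"}},"gripper":{"type":"number"}},"required":["motion"]}

```bash
ls; mkdir -p pics
cat > h.py <<'E'
import numpy as np,cv2,pickle
from rig import robot
def snap(n,tag):
    d=robot.read_camera(n); cv2.imwrite(f'pics/{tag}.png',d['color'][:,:,::-1]); pickle.dump(d,open(f'pics/{tag}.pkl','wb')); return d
def K(d):
    f=240/np.tan(np.radians(d['fovy'])/2); return np.array([[f,0,d['cx']],[0,f,d['cy']],[0,0,1]])
def ray(d,uv):
    R=cv2.Rodrigues(np.array(d['rvec'],float))[0]; t=np.array(d['tvec'],float).ravel()
    uv=np.atleast_2d(uv).astype(float); p=np.c_[uv,np.ones(len(uv))]@np.linalg.inv(K(d)).T
    return -R.T@t, p@R
def onz(d,uv,z=0):
    c,r=ray(d,uv); return c+r*((z-c[2])/r[:,2])[:,None]
def depthpts(d,uv):
    uv=np.atleast_2d(uv).astype(int); c,r=ray(d,uv); return c+r*d['z_map'][uv[:,1],uv[:,0]][:,None]
def cloud(d):
    v,u=np.mgrid[:480,:640]; uv=np.c_[u.ravel(),v.ravel()]
    return depthpts(d,uv).reshape(480,640,3)
def proj(d,P): return cv2.projectPoints(np.atleast_2d(P).astype(float),np.array(d['rvec'],float),np.array(d['tvec'],float),K(d),None)[0][:,0]
E
python3 - <<'E'
from h import *
for n in('scene','top','wrist'):
    d=snap(n,n+'0'); print(n,d['fovy'],d['cx'],d['cy'],ray(d,[320,240]))
print(robot.state())
E
```

```text
pics
scene 52.53007002669917 313.4165407214098 245.0102907336221 (array([ 1.2403079 , -0.40689137,  0.7497854 ]), array([[-0.67749066,  0.47970826, -0.55783129]]))
top 57.84533413846163 315.0353975783913 251.81216722217397 (array([0.40713036, 0.06777986, 1.29576984]), array([[ 0.12317784, -0.01989353, -0.99262363]]))
wrist 71.636437701121 322.131373957694 242.63906610485793 (array([0.08059809, 0.54897559, 0.37376292]), array([[ 0.28419398, -0.09177   , -0.95441925]]))
{'clock': 0.15, 'qpos': array([ 1.08119173e+00,  2.59194769e-01,  1.53584464e+00,  1.04414128e-05,
        1.34799022e+00, -2.02781321e-01]), 'joint_velocities': array([-2.67455836e-04, -3.39648163e-03, -2.65807890e-03,  2.23254706e-04,
        3.18308788e-03,  5.66289000e-05]), 'tau': array([ 2.27661571e-03, -4.46388388e+01, -2.90820551e+01, -3.65458181e-04,
        8.19140609e-03,  2.76077571e-05]), 'tcp_pos': array([0.15541777, 0.52726797, 0.30325007]), 'eef_rot': array([-3.14129328e+00,  1.40548510e-03,  1.28397095e+00]), 'ft_force': array([ 0.00862851,  0.41669359, -0.03554507]), 'wrist_torque': array([-0.01409503,  0.02095118, -0.00182607]), 'grip_width': 0.08545606408805456}
```

View pics/scene0.png

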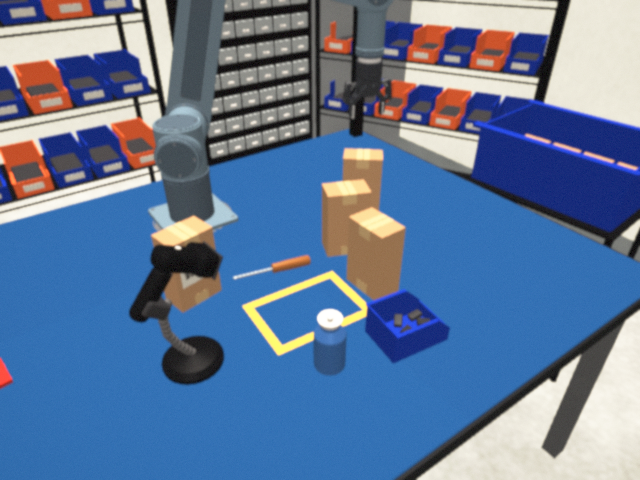

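View pics/top0.png

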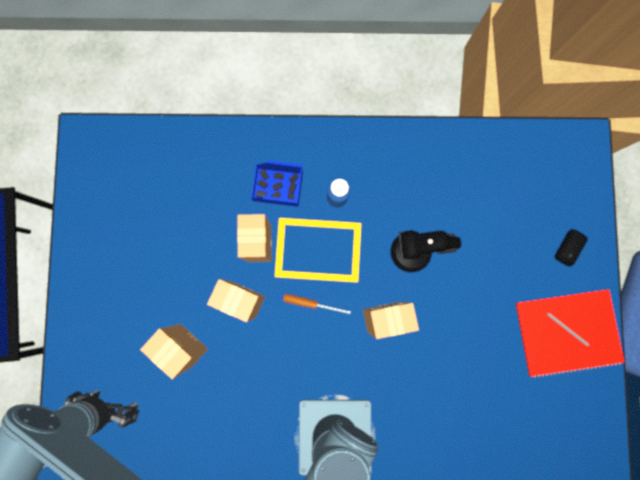

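View pics/wrist0.png

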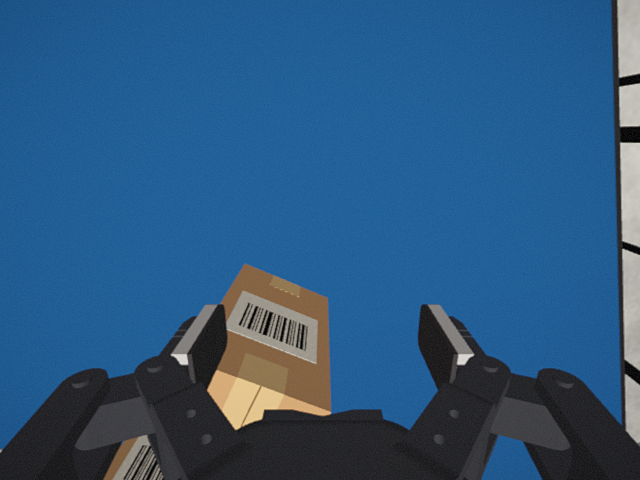

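The top view shows four cartons, at (254,238), (236,300), (173,351) and (391,320). The base is near (335,430). The carton at (254,238) is beside the tape's left end and looks farthest away. Next I'll measure.

```bash
cat > m.py <<'E'
from h import *
import sys
def outline(d,lo,hi,z=0):
    hsv=cv2.cvtColor(d['color'],cv2.COLOR_RGB2HSV)
    m=cv2.inRange(hsv,lo,hi); n,l,s,c=cv2.connectedComponentsWithStats(m)
    return m,l,s
if __name__=='__main__':
  for tag in('top0','scene0'):
    d=pickle.load(open(f'pics/{tag}.pkl','rb'))
    m,l,s=outline(d,(22,180,150),(35,255,255))
    i=1+np.argmax(s[1:,4]); mm=(l==i).astype('uint8')
    cs,h=cv2.findContours(mm,cv2.RETR_CCOMP,cv2.CHAIN_APPROX_NONE)
    print(tag,s[i])
    for c in cs:
        if cv2.contourArea(c)<500: continue
        P=onz(d,c[:,0]).astype('float32'); r=cv2.minAreaRect(P[:,:2]*1000); print('tape',r, cv2.boxPoints(r).round(0).tolist())
  d=pickle.load(open('pics/top0.pkl','rb'))
  C=cloud(d); hsv=cv2.cvtColor(d['color'],cv2.COLOR_RGB2HSV)
  tan=cv2.inRange(hsv,(8,50,60),(24,200,255))
  m=((tan>0)&(C[:,:,2]>.15)&(C[:,:,2]<.2)).astype('uint8'); m[:, 440:]=0
  n,l,s,c=cv2.connectedComponentsWithStats(m)
  for i in range(1,n):
    if s[i,4]<200: continue
    cc=cv2.findContours((l==i).astype('uint8'),0,cv2.CHAIN_APPROX_NONE)[0][0][:,0]
    z=np.median(C[:,:,2][l==i]); P=onz(d,cc,z).astype('float32')
    r=cv2.minAreaRect(P[:,:2]*1000); print('carton',c[i],'z',z,r,'dist',np.hypot(*r[0]),cv2.boxPoints(r).round().tolist())
  im=d['color'][130:360,120:440,::-1]; cv2.imwrite('pics/crop.png',cv2.resize(im,None,fx=2.4,fy=2.4,interpolation=cv2.INTER_CUBIC))
  d=pickle.load(open('pics/scene0.pkl','rb'))
  im=d['color'][140:390,220:460,::-1]; cv2.imwrite('pics/crop2.png',cv2.resize(im,None,fx=2.4,fy=2.4,interpolation=cv2.INTER_CUBIC))
E
python3 m.py
```

```text
top0 [ 276  219   84   62 1127]
tape ((539.4170532226562, 48.07093811035156), (242.11953735351562, 172.20944213867188), 86.73026275634766) [[447.0, -68.0], [618.0, -78.0], [632.0, 164.0], [460.0, 174.0]]
tape ((539.393310546875, 48.20051574707031), (222.15789794921875, 151.88339233398438), 86.75297546386719) [[457.0, -58.0], [609.0, -67.0], [622.0, 155.0], [470.0, 163.0]]Traceback (most recent call last):
  File "m.py", line 11, in <module>
    i=1+np.argmax(s[1:,4]); mm=(l==i).astype('uint8')
        ~~~~~~~~~^^^^^^^^^
    return _wrapfunc(a, 'argmax', axis=axis, out=out, **kwds)
    return bound(*args, **kwds)
ValueError: attempt to get argmax of an empty sequence
```

```bash
sed -i 's/(22,180,150),(35,255,255)/(20,130,130),(36,255,255)/' m.py; python3 m.py
```

```text
top0 [ 275  218   86   64 1521]
tape ((539.5156860351562, 48.04693603515625), (246.59603881835938, 176.8321533203125), 86.63704681396484) [[444.0, -70.0], [621.0, -80.0], [635.0, 166.0], [458.0, 176.0]]
tape ((539.4168701171875, 47.99510955810547), (217.50315856933594, 147.42588806152344), 86.80789184570312) [[460.0, -56.0], [607.0, -65.0], [619.0, 152.0], [472.0, 161.0]]
scene0 [ 244  273  123   81 1241]
tape ((543.3143310546875, 52.22233581542969), (244.04934692382812, 173.32339477539062), 86.62285614013672) [[450.0, -64.0], [623.0, -75.0], [637.0, 169.0], [464.0, 179.0]]
carton [252.29562044 236.19708029] z 0.17915395276048196 ((555.1849975585938, 221.65113830566406), (110.04597473144531, 72.71524047851562), 0.9792612791061401) dist 597.7956244623512 [[500.0, 257.0], [501.0, 184.0], [611.0, 186.0], [610.0, 259.0]]
carton [229.31111111 296.6462963 ] z 0.1787958741674609 ((390.35736083984375, 265.9206237792969), (113.15840911865234, 71.97776794433594), 66.59317779541016) dist 472.3268437353718 [[335.0, 228.0], [401.0, 200.0], [446.0, 304.0], [380.0, 332.0]]
carton [393.4940048  319.78297362] z 0.1795758820780704 ((341.9229736328125, -143.42568969726562), (72.41297912597656, 113.08130645751953), 11.416802406311035) dist 370.7859872797802 [[295.0, -95.0], [318.0, -206.0], [389.0, -192.0], [366.0, -81.0]]
carton [168.08141962 351.99582463] z 0.17795811773387327 ((257.9449462890625, 428.71929931640625), (113.3214111328125, 79.01893615722656), 48.89870071411133) dist 500.3357202143553 [[191.0, 412.0], [250.0, 360.0], [325.0, 445.0], [265.0, 497.0]]
```

View pics/crop.png

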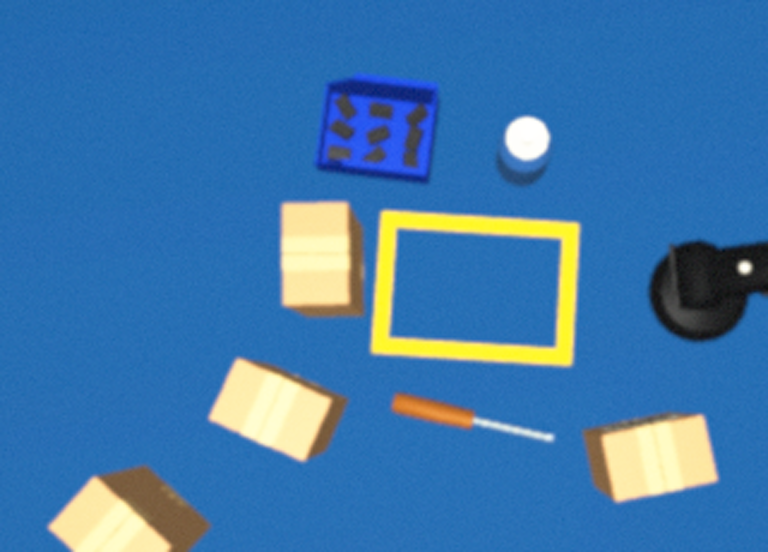

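View pics/crop2.png

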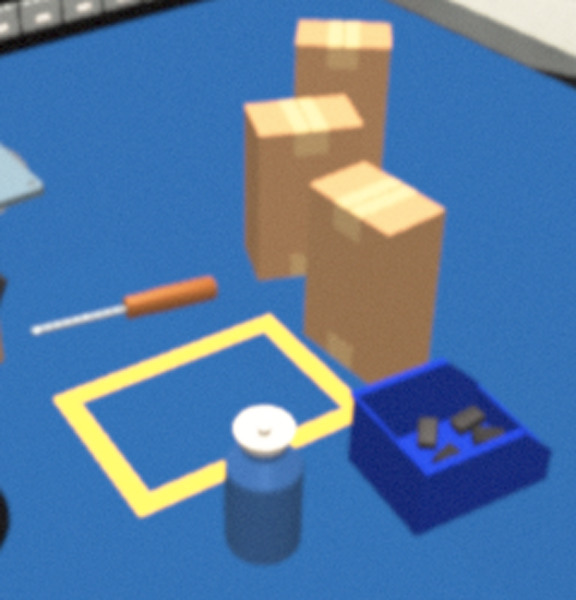

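Target: the carton at top (254,238). It is 0.598 m from the base, against 0.472, 0.371 and 0.500 m for the others. The crop shows it alone beside the tape's -x end, next to the bin, so it is confirmed. Next I'll cross-check it in the scene view and measure the fingertips and obstacles.

Run:
```python
from h import *
from scipy.spatial.transform import Rotation as R
s=robot.state(); T=R.from_euler('xyz',s['eef_rot']); p=s['tcp_pos']
print(T.as_matrix().round(3))
d=pickle.load(open('pics/wrist0.pkl','rb')); C=cloud(d)
L=T.inv().apply((C.reshape(-1,3)-p)).reshape(C.shape)
near=(d['z_map']>0)&(L[:,:,2]<.1)&(d['z_map']<.25)
print('tool z max near', np.percentile(L[near][:,2],[50,90,99,100]))
for nm,sl in (('l',slice(150,240)),('r',slice(415,480))):
    q=np.zeros_like(near); q[290:380,sl]=True; q&=near
    A=L[q]; A=A[A[:,2]>.03]; print(nm,A.min(0).round(4),A.max(0).round(4)); b=A[A[:,2]>A[:,2].max()-.006]; print(' tip',b.min(0).round(4),b.max(0).round(4))
cam,_=ray(d,[320,240]); print('cam in tool',T.inv().apply(cam-p))
# obstacles
o=np.array([.5405,.0495]); ex=np.array([-.0577,-.9983]); ey=np.array([.9983,-.0577])
for tag in('top0','scene0'):
    d=pickle.load(open(f'pics/{tag}.pkl','rb')); C=cloud(d); ok=d['z_map']>0
    W=np.dstack([(C[:,:,:2]-o)@ex,(C[:,:,:2]-o)@ey,C[:,:,2]])
    def box(nm,a,b,c,e,z0,z1):
        m=ok&(W[:,:,0]>a)&(W[:,:,0]<b)&(W[:,:,1]>c)&(W[:,:,1]<e)&(W[:,:,2]>z0)&(W[:,:,2]<z1)
        if m.sum(): print(tag,nm,m.sum(),np.percentile(W[m],1,axis=0).round(3),np.percentile(W[m],99,axis=0).round(3))
    box('scanner hi',.1,.45,-.15,.15,.15,.35); box('scanner lo',.1,.45,-.15,.15,.01,.06)
    box('bin',-.28,-.0,.08,.3,.02,.1); box('disp',-.02,.15,.08,.2,.02,.15); box('screwdr',-.15,.15,-.25,-.08,.006,.05)
    box('carton top',-.28,-.08,-.06,.1,.172,.187)
    if tag=='scene0':
        m=ok&(W[:,:,0]>-.28)&(W[:,:,0]<-.08)&(W[:,:,1]>-.06)&(W[:,:,1]<.1)&(abs(W[:,:,2]-.18)<.006)
        mm=m.astype('uint8'); n,l,st,c=cv2.connectedComponentsWithStats(mm);i=1+np.argmax(st[1:,4])
        cc=cv2.findContours((l==i).astype('uint8'),0,cv2.CHAIN_APPROX_NONE)[0][0][:,0]
        r=cv2.minAreaRect((onz(d,cc,.18)[:,:2]*1000).astype('float32')); print(r,cv2.boxPoints(r).round())
```

```text
[[ 0.283  0.959 -0.001]
 [ 0.959 -0.283 -0.001]
 [-0.001 -0.    -1.   ]]
tool z max near [-0.00581895  0.02265984  0.05216971  0.06002358]
l [-0.0571 -0.0115  0.03  ] [-0.0423  0.0118  0.06  ]
 tip [-0.0498 -0.0106  0.054 ] [-0.0425  0.0112  0.06  ]
r [ 0.0417 -0.0116  0.03  ] [0.0565 0.012  0.0597]
 tip [ 0.042  -0.0106  0.0537] [0.0493 0.0116 0.0597]
cam in tool [-0.00044545 -0.07792543 -0.07048896]
top0 scanner hi 1416 [ 0.198 -0.148  0.177] [0.362 0.039 0.285]
top0 scanner lo 600 [ 0.22  -0.146  0.01 ] [0.335 0.05  0.032]
top0 bin 951 [-0.202  0.125  0.02 ] [-0.06   0.238  0.08 ]
top0 disp 483 [0.019 0.131 0.024] [0.078 0.184 0.129]
top0 screwdr 418 [-0.148 -0.222  0.006] [ 0.148 -0.092  0.041]
top0 carton top 1188 [-0.211 -0.048  0.174] [-0.138  0.062  0.184]
scene0 scanner hi 3592 [ 0.195 -0.148  0.164] [0.361 0.047 0.282]
scene0 scanner lo 2425 [ 0.2   -0.149  0.01 ] [0.33  0.072 0.058]
scene0 bin 2790 [-0.207  0.129  0.02 ] [-0.064  0.242  0.076]
scene0 disp 1635 [0.021 0.145 0.022] [0.076 0.198 0.126]
scene0 screwdr 514 [-0.092 -0.176  0.007] [ 0.149 -0.134  0.044]
scene0 carton top 974 [-0.216 -0.044  0.172] [-0.141  0.067  0.181]
((566.0543212890625, 223.85507202148438), (116.01971435546875, 76.29078674316406), 1.3335533142089844) [[507. 261.]
 [509. 184.]
 [625. 187.]
 [623. 263.]]
```

```bash
cat > g.py <<'E'
from h import *
from scipy.spatial.transform import Rotation as R
o=np.array([.5405,.0495]); ex=np.array([-.0577,-.9983,0]); ey=np.array([.9983,-.0577,0]); up=np.array([0,0,1.])
def goal(xo,yo,z,th=45):
    a=np.radians(th); Z=ex*np.cos(a)-up*np.sin(a); X=ey; Y=np.cross(Z,X)
    p=np.r_[o,0]+ex*xo+ey*yo; p[2]=z
    return p,R.from_matrix(np.c_[X,Y,Z])
def now():
    s=robot.state(); return s['tcp_pos'],R.from_euler('xyz',s['eef_rot']),s
def rel(p,T):
    p0,T0,s=now(); return (T0.inv().apply(p-p0)*100).round(2),np.degrees((T0.inv()*T).as_rotvec()).round(1)
def rep():
    p,T,s=now(); w=p-np.r_[o,0]; c=p+T.apply([0,.011,.060]); wc=c-np.r_[o,0]
    print('t',s['clock'],'tcp xo,yo,z',(w@ex).round(4),(w@ey).round(4),p[2].round(4),'contact',(wc@ex).round(4),c[2].round(4),'F',s['ft_force'].round(1),'q',s['qpos'].round(2))
E
python3 -c "
from g import *
rep()
print(rel(*goal(-.36,.006,.30)))"
```

```text
t 0.15 tcp xo,yo,z -0.4547 -0.412 0.3033 contact -0.4522 0.2432 F [ 0.   0.4 -0. ] q [ 1.08  0.26  1.54  0.    1.35 -0.2 ]
(array([ 0.26, 42.86,  0.31]), array([-37.9, -30. ,  72.7]))
```

{"op": "drive_tool", "data": {
  "motion": [
    [[0, 5, -1], [0, 0, 8]],
    [[0, 10, -2], [0, 0, 16]],
    [[0, 15, -3], [-4, -3, 24]],
    [[0, 20, -3], [-10, -8, 32]],
    [[0, 25, -3], [-15, -12, 38]],
    [[0, 30, -3], [-19, -15, 44]],
    [[0, 35, -2], [-23, -18, 50]],
    [[0, 39, -2], [-27, -21, 56]]
  ]
}}

```text
clock: 0.95
tcp_pos: [0.5311, 0.4161, 0.3218]
eef_rot: [2.581, 0.09, 0.264]
ft_force: [-0.0, 0.3, 0.7]
grip_width: 0.0858
```

```bash
python3 -c "
from g import *
rep()
print(rel(*goal(-.36,.006,.30)))"
```

```text
t 0.95 tcp xo,yo,z -0.3654 -0.0305 0.3218 contact -0.3251 0.277 F [-0.   0.3  0.7] q [ 0.69  0.67  0.94 -0.49  1.82  0.35]
(array([3.47, 0.42, 2.48]), array([-12. ,  -7.5,  17.6]))
```

{"op": "drive_tool", "data": {
  "motion": [
    [[1.5, 0.2, 1], [-6, -3.5, 8]],
    [[3.4, 0.4, 2.4], [-12, -7.5, 17.6]],
    [[3.4, 0.4, 2.4], [-12, -7.5, 17.6]],
    [[3.4, 0.4, 2.4], [-12, -7.5, 17.6]]
  ]
}}

```text
clock: 1.35
tcp_pos: [0.5672, 0.4088, 0.2962]
eef_rot: [2.351, 0.005, -0.059]
ft_force: [-1.1, -0.7, -0.6]
grip_width: 0.0853
```

```bash
python3 -c "
from g import *
rep()
for z in (.15,.09,.057): print(z,rel(*goal(-.30,.006,z)))
snap('wrist','wrist1');snap('scene','scene1')"
```

```text
t 1.35 tcp xo,yo,z -0.3602 0.0059 0.2962 contact -0.3098 0.2618 F [-1.1 -0.7 -0.6] q [ 0.68  0.87  0.73 -0.63  2.05  0.58]
0.15 (array([ 0.08, -6.16, 14.56]), array([0.3, 0.2, 0.1]))
0.09 (array([  0.11, -10.42,  18.79]), array([0.3, 0.2, 0.1]))
0.057 (array([  0.12, -12.77,  21.11]), array([0.3, 0.2, 0.1]))
```

View pics/scene1.png

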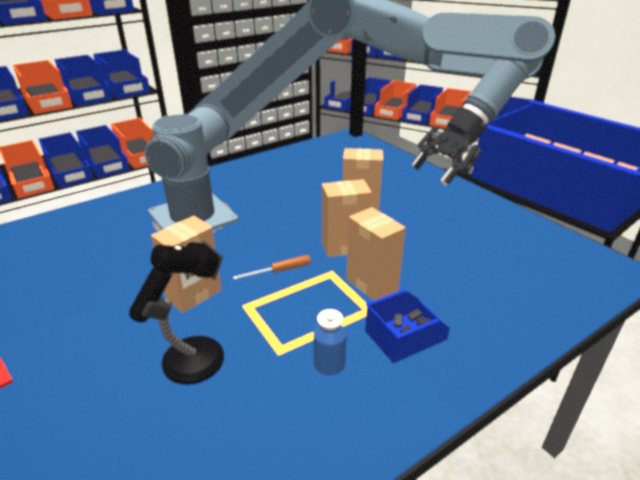

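View pics/wrist1.png

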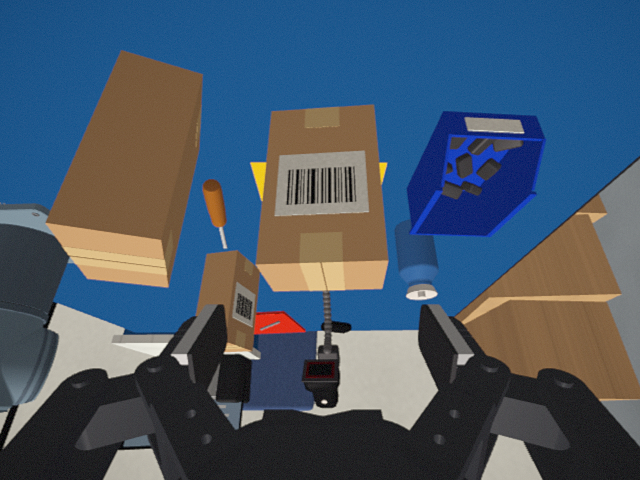

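The wrist view, taken from under the gripper, shows the target's label face at (320,185), centred between the fingers. The tape shows on both sides of it, and the bin (480,170) and other cartons are clear of the path. I'll refine the face from depth.

```bash
cat > face.py <<'E'
from g import *
def face(tag):
    d=pickle.load(open(f'pics/{tag}.pkl','rb')); C=cloud(d); ok=d['z_map']>0
    w=C-np.r_[o,0]; W=np.dstack([w@ex,w@ey,C[:,:,2]])
    m=ok&(W[:,:,0]>-.27)&(W[:,:,0]<-.10)&(abs(W[:,:,1])<.09)&(W[:,:,2]>.015)&(W[:,:,2]<.165)
    P=W[m]
    k=np.polyfit(P[:,1],P[:,0],1)
    for _ in range(3):
        q=P[abs(P[:,0]-np.polyval(k,P[:,1]))<.008]; k=np.polyfit(q[:,1],q[:,0],1)
    print('n',len(q),'face xo at y=0',k[1].round(4),'yaw deg',np.degrees(np.arctan(-k[0])).round(2),'y range',np.percentile(q[:,1],[.5,99.5]).round(4),'tilt dx/dz',np.polyfit(q[:,2],q[:,0]-k[0]*q[:,1],1)[0].round(3))
if __name__=='__main__':
    import sys; face(sys.argv[1])
E
python3 face.py wrist1; python3 -c "
from g import *
for z in (.2,.1,.065): print(z,rel(*goal(-.33,.006,z)))"
```

```text
n 14923 face xo at y=0 -0.2125 yaw deg 4.89 y range [-0.0494  0.059 ] tilt dx/dz 0.0
0.2 (array([ 0.09, -4.89,  9.22]), array([ 0. , -0. ,  0.2]))
0.1 (array([  0.11, -11.96,  16.29]), array([ 0. , -0. ,  0.2]))
0.065 (array([  0.12, -14.44,  18.76]), array([ 0. , -0. ,  0.2]))
```

{"op": "drive_tool", "data": {
  "motion": [
    [[0, -2.5, 4], [0, 0, 0]],
    [[0, -5, 8.5], [0, 0, 0]],
    [[0, -8, 12], [0, 0, 0]],
    [[0, -11, 15.3], [0, 0, 0]],
    [[0, -13, 17.3], [0, 0, 0]],
    [[0.1, -14.4, 18.7], [0, 0, 0]],
    [[0.1, -14.4, 18.7], [0, 0, 0.2]]
  ]
}}

```text
clock: 2.15
tcp_pos: [0.5644, 0.3786, 0.0641]
eef_rot: [2.355, 0.002, -0.056]
ft_force: [-0.4, -0.4, 0.1]
grip_width: 0.0856
```

```bash
python3 -c "
from g import *
rep()
for x in (-.29,-.265,-.21): print(x,rel(*goal(x,.006,.057)))
snap('scene','scene2')"
```

```text
t 2.15 tcp xo,yo,z -0.3299 0.0048 0.0641 contact -0.2797 0.0295 F [-0.4 -0.4  0.1] q [ 0.65  1.01  1.02 -0.57  1.67  0.81]
-0.29 (array([0.11, 2.32, 3.33]), array([0.1, 0. , 0.2]))
-0.265 (array([0.11, 4.08, 5.1 ]), array([0.1, 0. , 0.2]))
-0.21 (array([0.1 , 7.97, 8.99]), array([0.1, 0. , 0.2]))
```

View pics/scene2.png

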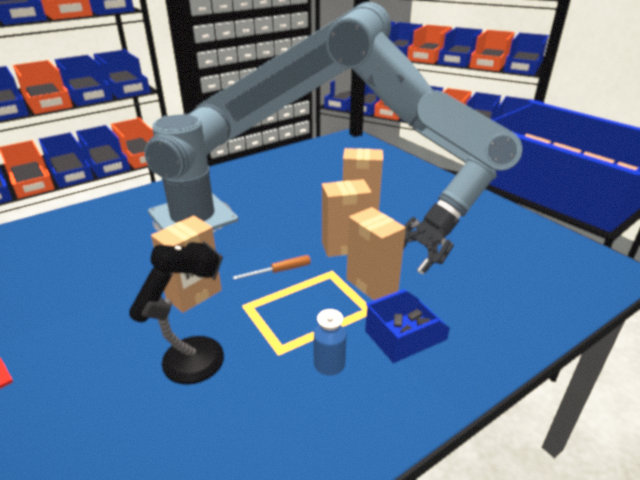

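The fingers are behind the carton at (430,255), clear of everything. Next is the low push at about 6 cm/s.

{"op": "drive_tool", "data": {
  "motion": [
    [[0.1, 1.2, 2.2], [0, 0, 0]],
    [[0.1, 2.3, 3.3], [0, 0, 0]],
    [[0.1, 3.3, 4.3], [0, 0, 0]],
    [[0.1, 3.8, 4.8], [0, 0, 0]],
    [[0.1, 4.2, 5.2], [0, 0, 0]],
    [[0.1, 4.6, 5.6], [0, 0, 0.2]],
    [[0.1, 5.0, 6.0], [0, 0, 0.2]],
    [[0.1, 5.4, 6.4], [0, 0, 0.2]]
  ]
}}

```text
clock: 3.0
tcp_pos: [0.5619, 0.2965, 0.06]
eef_rot: [2.358, -0.005, -0.058]
ft_force: [0.0, 5.0, 5.1]
grip_width: 0.0855
```

```bash
python3 -c "
from g import *
rep()
for x in (-.23,-.22,-.21): print(x,rel(*goal(x,.006,.057)))
snap('wrist','wrist3')
from face import face
face('wrist3')"
```

```text
t 3.0 tcp xo,yo,z -0.2478 0.0071 0.06 contact -0.1976 0.0253 F [0.  5.  5.1] q [ 0.57  0.92  1.23 -0.61  1.52  0.83]
-0.23 (array([-0.11,  1.05,  1.47]), array([-0.1, -0.2, -0.2]))
-0.22 (array([-0.11,  1.76,  2.18]), array([-0.1, -0.2, -0.2]))
-0.21 (array([-0.11,  2.47,  2.88]), array([-0.1, -0.2, -0.2]))
n 14260 face xo at y=0 -0.2434 yaw deg -0.07 y range [-0.0634  0.0792] tilt dx/dz 0.057
```

View pics/wrist3.png

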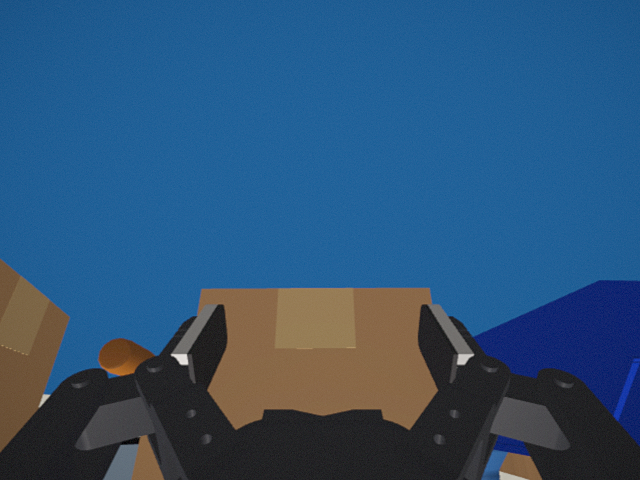

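The label face's bottom edge is at row 289, columns 203 to 430. It is level between both fingers, so the carton has squared up. I'll push on.

```bash
cat > edge.py <<'E'
from g import *
d=pickle.load(open('pics/wrist3.pkl','rb'))
P=onz(d,[[205,289],[317,289],[429,289]])-np.r_[o,0]
print((P@ex).round(4),(P@ey).round(4))
E
python3 edge.py
```

```text
[-0.1971 -0.1964 -0.1957] [-0.0494  0.0055  0.0608]
```

{"op": "drive_tool", "data": {
  "motion": [
    [[0, 0.3, 0.7], [0, 0, 0]],
    [[0, 0.65, 1.1], [0, 0, 0]],
    [[0, 1.0, 1.5], [0, 0, 0]],
    [[0, 1.35, 1.85], [0, 0, 0]],
    [[0, 1.7, 2.15], [0, 0, 0]],
    [[0, 2.0, 2.45], [0, 0, 0]],
    [[0, 2.2, 2.65], [0, 0, 0]],
    [[0, 2.3, 2.75], [0, 0, 0]]
  ]
}}

```text
clock: 3.85
tcp_pos: [0.5595, 0.2594, 0.0565]
eef_rot: [2.357, -0.004, -0.059]
ft_force: [0.2, 3.2, 1.5]
grip_width: 0.0851
```

```bash
python3 -c "
from g import *
rep()
print(rel(*goal(-.21,.006,.057)))
snap('wrist','wrist4');snap('top','top4');snap('scene','scene4')"
```

```text
t 3.85 tcp xo,yo,z -0.2107 0.0069 0.0565 contact -0.1605 0.0219 F [0.2 3.2 1.5] q [ 0.52  0.89  1.31 -0.64  1.46  0.83]
(array([-0.09,  0.08,  0.02]), array([-0. , -0.1, -0.2]))
```

View pics/wrist4.png

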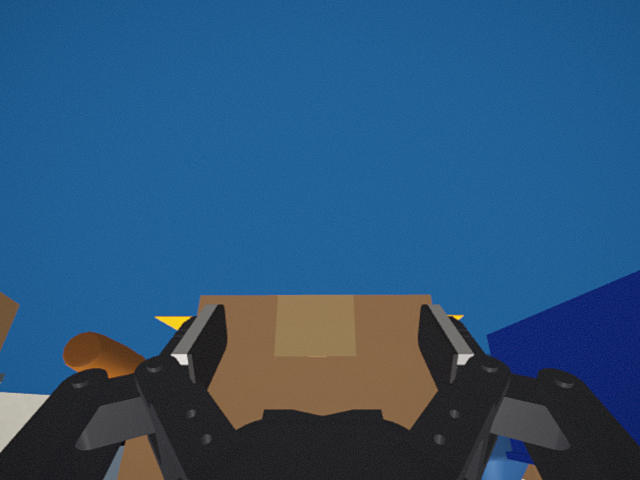

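View pics/top4.png

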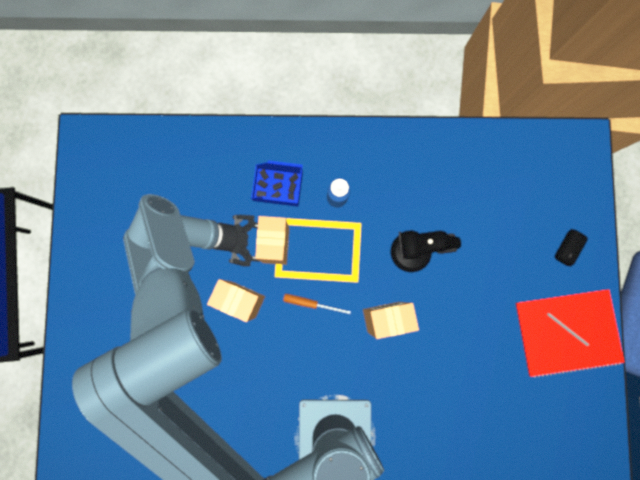

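View pics/scene4.png

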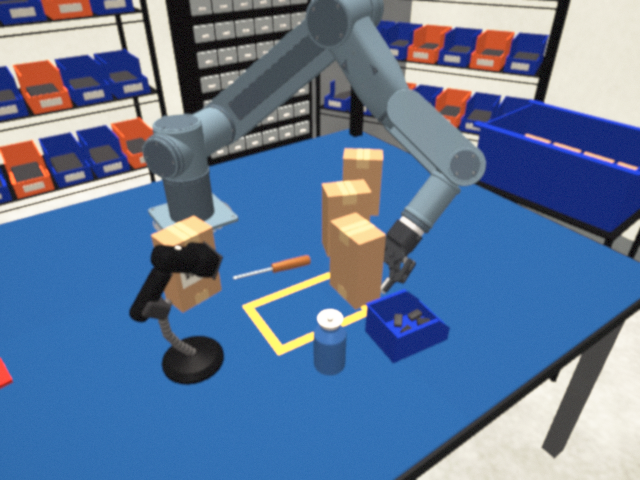

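Run:
```python
from g import *
d=pickle.load(open('pics/scene4.pkl','rb'))
im=d['color'][200:340,280:420,::-1]; cv2.imwrite('pics/crop4.png',cv2.resize(im,None,fx=4,fy=4,interpolation=cv2.INTER_CUBIC))
oo=np.array([.5433,.0522,0])
P=onz(d,[[332,283],[367,308]])-oo; print('scene foot rough',(P@ex).round(4),(P@ey).round(4))
d=pickle.load(open('pics/top4.pkl','rb')); C=cloud(d); w=C-np.r_[.5395,.048,0]; W=np.dstack([w@ex,w@ey,C[:,:,2]])
m=((abs(W[:,:,2]-.179)<.008)&(abs(W[:,:,0]+.12)<.1)&(abs(W[:,:,1])<.09)).astype('uint8')
n,l,s,c=cv2.connectedComponentsWithStats(m); i=1+np.argmax(s[1:,4])
cc=cv2.findContours((l==i).astype('uint8'),0,cv2.CHAIN_APPROX_NONE)[0][0][:,0]
P=onz(d,cc,.18)-np.r_[.5395,.048,0]; r=cv2.minAreaRect((np.c_[P@ex,P@ey]*1000).astype('float32')); print(r)
d=pickle.load(open('pics/wrist4.pkl','rb'))
P=onz(d,[[202,295.5],[431,295.5],[155,317],[464,316]])-np.r_[o,0]; print('wrist back foot, tape',(P@ex).round(4),(P@ey).round(4))
```

```text
scene foot rough [-0.0981 -0.1165] [-0.0487  0.0696]
((-125.2110595703125, 4.567039489746094), (110.44300842285156, 70.9051284790039), 89.99993133544922)
wrist back foot, tape [-0.1602 -0.1589 -0.1202 -0.1201] [-0.0506  0.0608 -0.0913  0.0916]
```

View pics/crop4.png

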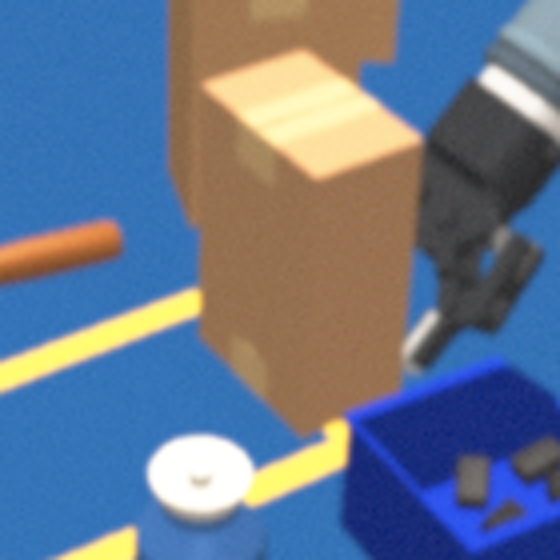

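The scene crop shows the foot edge running from (330,285) to (356,309), just inside the tape. The top view puts it at x_o = -90 mm and the wrist view at about -93 mm, relative to the tape. The tape's inner edge is at -105 mm, the yaw is about 0 and y_o is about +5 mm. Next I back off and rise.

```bash
python3 -c "
from g import *
print(rel(*goal(-.245,.006,.06)),rel(*goal(-.245,.006,.19)))"
```

```text
(array([-0.09, -2.18, -2.69]), array([ 0. , -0.1, -0.2])) (array([ -0.04,   7.02, -11.88]), array([ 0. , -0.1, -0.2]))
```

{"op": "drive_tool", "data": {
  "motion": [
    [[-0.1, -1, -1.4], [0, 0, 0]],
    [[-0.1, -2.2, -2.7], [0, 0, 0]],
    [[0, 0, -4.9], [0, 0, 0]],
    [[0, 2.2, -7.1], [0, 0, 0]],
    [[0, 4.4, -9.3], [0, 0, 0]],
    [[0, 6, -10.9], [0, 0, 0]],
    [[0, 7, -11.9], [0, 0, -0.2]],
    [[0, 7, -11.9], [0, 0, -0.2]]
  ]
}}

```text
clock: 4.8
tcp_pos: [0.5616, 0.2941, 0.1919]
eef_rot: [2.357, -0.003, -0.057]
ft_force: [0.7, 0.4, 0.5]
grip_width: 0.0852
```

```bash
python3 -c "
from g import *
rep()
for x in (-.21,-.15,-.14,-.13): print(x,rel(*goal(x,.006,.19)))
snap('wrist','wrist5')"
```

```text
t 4.8 tcp xo,yo,z -0.2454 0.007 0.1919 contact -0.1952 0.1572 F [0.7 0.4 0.5] q [ 0.56  0.77  1.18 -0.62  1.69  0.71]
-0.21 (array([-0.1 ,  2.37,  2.63]), array([-0.1, -0.2, -0.1]))
-0.15 (array([-0.1 ,  6.62,  6.87]), array([-0.1, -0.2, -0.1]))
-0.14 (array([-0.11,  7.33,  7.58]), array([-0.1, -0.2, -0.1]))
-0.13 (array([-0.11,  8.03,  8.28]), array([-0.1, -0.2, -0.1]))
```

View pics/wrist5.png

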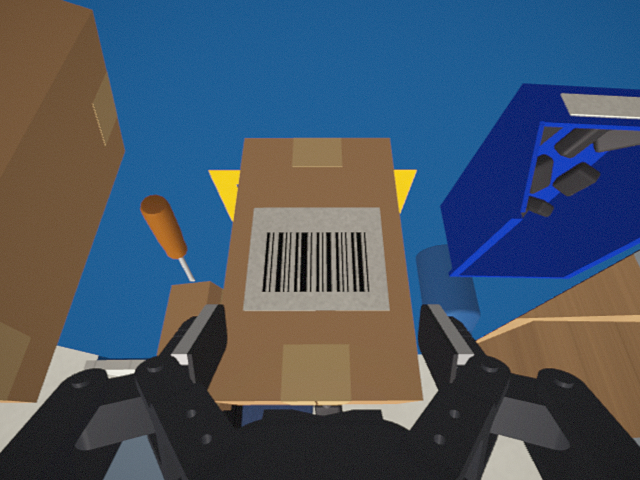

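The wrist view shows the carton square on the tape end, with its label facing the fingers and the fingers level with its upper part. Now the gentle high push.

{"op": "drive_tool", "data": {
  "motion": [
    [[0, 1.0, 1.2], [0, 0, 0]],
    [[-0.1, 1.8, 2.0], [0, 0, 0]],
    [[-0.1, 2.2, 2.5], [0, 0, 0]],
    [[-0.1, 2.6, 2.9], [0, 0, 0]],
    [[-0.1, 3.0, 3.3], [0, 0, 0]],
    [[-0.1, 3.4, 3.7], [0, 0, 0]],
    [[-0.1, 3.8, 4.1], [0, 0, 0]],
    [[-0.1, 4.2, 4.5], [0, 0, 0]]
  ]
}}

```text
clock: 5.65
tcp_pos: [0.5567, 0.2322, 0.1881]
eef_rot: [2.357, -0.002, -0.057]
ft_force: [0.3, 0.9, 0.9]
grip_width: 0.0852
```

```bash
python3 -c "
from g import *
rep()
for x in (-.15,-.14,-.13): print(x,rel(*goal(x,.006,.19)))
snap('wrist','wrist6');snap('scene','scene6')"
```

```text
t 5.65 tcp xo,yo,z -0.1833 0.0056 0.1881 contact -0.1331 0.1534 F [0.3 0.9 0.9] q [ 0.49  0.71  1.32 -0.65  1.59  0.7 ]
-0.15 (array([0.04, 2.49, 2.22]), array([-0. , -0.1, -0. ]))
-0.14 (array([0.04, 3.2 , 2.93]), array([-0. , -0.1, -0. ]))
-0.13 (array([0.04, 3.91, 3.63]), array([-0. , -0.1, -0. ]))
```

View pics/wrist6.png

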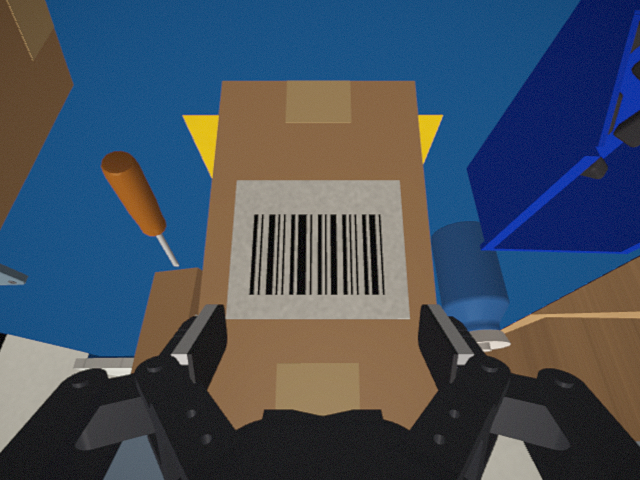

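View pics/scene6.png

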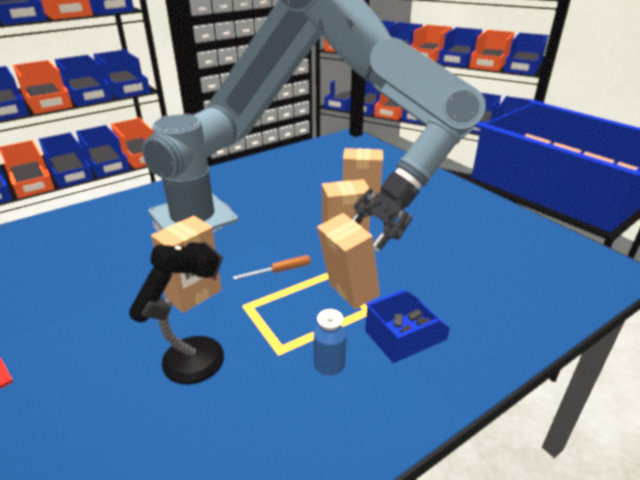

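In the scene view the carton leans about 10°. Its foot corner is still near (355,308), so it is tipping and not sliding. I'll continue past the balance point.

{"op": "drive_tool", "data": {
  "motion": [
    [[0, 0.5, 0.3], [0, 0, 0]],
    [[0, 0.9, 0.7], [0, 0, 0]],
    [[0, 1.3, 1.1], [0, 0, 0]],
    [[0, 1.7, 1.5], [0, 0, 0]],
    [[0, 2.1, 1.9], [0, 0, 0]],
    [[0, 2.5, 2.2], [0, 0, 0]],
    [[0, 2.9, 2.6], [0, 0, 0]],
    [[0, 3.2, 2.9], [0, 0, 0]]
  ]
}}

```text
clock: 6.55
tcp_pos: [0.5541, 0.1882, 0.1902]
eef_rot: [2.356, -0.001, -0.058]
ft_force: [0.6, 0.7, -1.1]
grip_width: 0.0854
```

```bash
python3 -c "
from g import *
rep()
snap('scene','scene7')"
```

```text
t 6.55 tcp xo,yo,z -0.1392 0.0056 0.1902 contact -0.089 0.1555 F [ 0.6  0.7 -1.1] q [ 0.44  0.66  1.4  -0.67  1.53  0.68]
```

View pics/scene7.png

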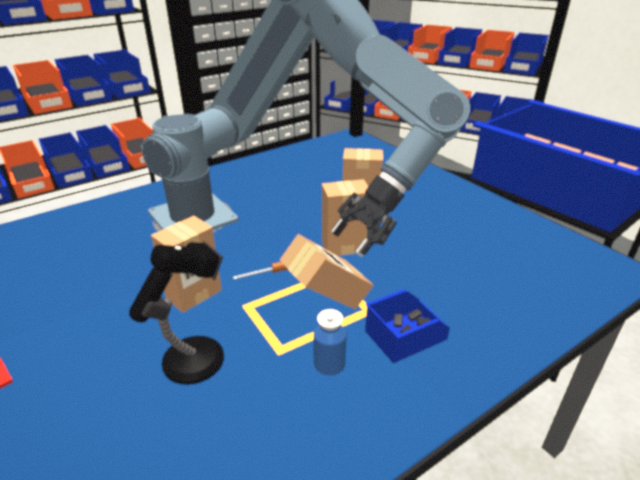

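The carton is falling freely and the fingers no longer touch it. I'll draw back and up, away from it.

{"op": "drive_tool", "data": {
  "motion": [
    [[0, 0, -0.5], [0, 0, 0]],
    [[0, 0, -2], [0, 0, 0]],
    [[0, 0, -5], [0, 0, 0]],
    [[0, 0, -9], [0, 0, 0]],
    [[0, 0, -13], [0, 0, 0]],
    [[0, 0, -16], [0, 0, 0]],
    [[0, 0, -17], [0, 0, 0]],
    [[0, 0, -17], [0, 0, 0]]
  ]
}}

```text
clock: 7.4
tcp_pos: [0.5609, 0.3089, 0.3111]
eef_rot: [2.357, -0.003, -0.057]
ft_force: [0.2, -0.8, -0.9]
grip_width: 0.0853
```

Run:
```python
from g import *
rep()
snap('scene','scene8');d=snap('top','top8');snap('wrist','wrist8')
C=cloud(d); oo=np.r_[.5395,.048,0]; w=C-oo; W=np.dstack([w@ex,w@ey,C[:,:,2]])
m=((abs(W[:,:,2]-.07)<.012)&(abs(W[:,:,0])<.2)&(abs(W[:,:,1])<.1)).astype('uint8')
n,l,s,c=cv2.connectedComponentsWithStats(m); i=1+np.argmax(s[1:,4]); print('z',np.median(W[:,:,2][l==i]))
cc=cv2.findContours((l==i).astype('uint8'),0,cv2.CHAIN_APPROX_NONE)[0][0][:,0]
P=onz(d,cc,.07)-oo; r=cv2.minAreaRect((np.c_[P@ex,P@ey]*1000).astype('float32')); print(r,cv2.boxPoints(r).round())
a=pickle.load(open('pics/top0.pkl','rb'))['color'].astype(int)
im=d['color'][130:360,120:470,::-1]; cv2.imwrite('pics/crop8.png',cv2.resize(im,None,fx=2.2,fy=2.2,interpolation=cv2.INTER_CUBIC))
```

```text
t 7.4 tcp xo,yo,z -0.2601 0.0054 0.3111 contact -0.2099 0.2764 F [ 0.2 -0.8 -0.9] q [ 0.58  0.7   1.02 -0.64  1.89  0.58]
z 0.06983989518433575
((3.265594482421875, 4.425090789794922), (110.9971923828125, 180.0084686279297), 89.89665222167969) [[-87. -51.]
 [ 93. -51.]
 [ 93.  60.]
 [-87.  60.]]
```

View pics/scene8.png

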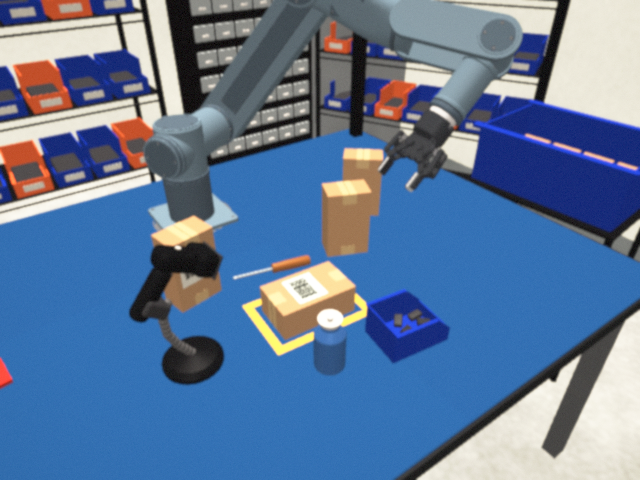

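View pics/crop8.png

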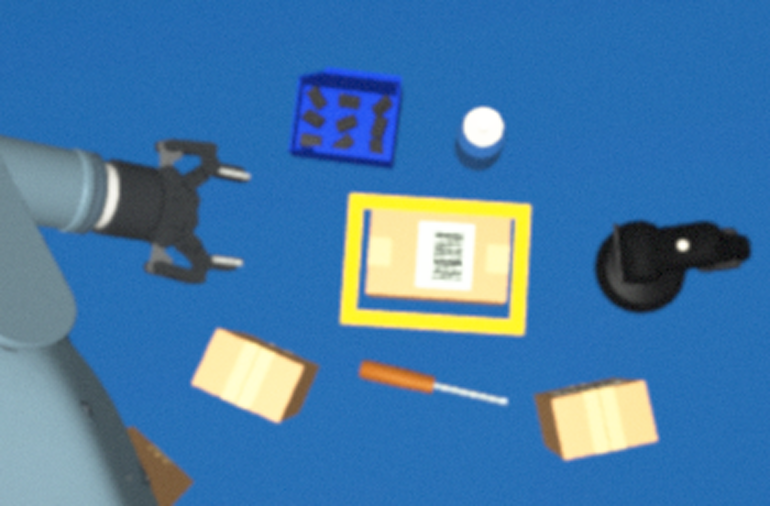

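Both views show the carton lying label up, wholly inside the tape, with the neighbouring objects where they were. Its extents are x_o -87 to +93 mm and y_o -51 to +60 mm, against inner limits of ±105 and ±70 mm. The robot is clear, so I'm handing in.

```bash
python3 -c "
from g import *
print(robot.finish_job())"
```

```text
the job is handed in; nothing more can be done
None
```

The carton now lies flat and label up inside the taped outline, and the job is handed in. I used only the open fingers, tilted 45°. They pushed it low, about 22–25 mm above the bench, until its foot edge was about 12–15 mm inside the tape's inner edge. They then pushed it at about 155 mm, and it tipped over that edge.

**Final position:** measured in the top view, the carton's top face is at 70 mm. It spans -87 to +93 mm along the outline and -51 to +60 mm across it, against inner limits of ±105 and ±70 mm. Its turn relative to the tape is about 0°.

**Other objects:** the scanner stand, dispenser bottle, screwdriver, parts bin and other cartons look unmoved in the final pictures. I compared them only by eye.

**Forces and time:** contact-force readings stayed at about 7 N or less at the end of each move, and the arm had drawn clear when I handed in at about 7.5 s.

**Disagreement between views:** the scene camera placed the tape about 4–5 mm away from where the top camera did. The margins around the carton are larger than that. No check failed.

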